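Roll the glass cylinder up to its cork rest

ROBOT

A 6-joint arm with a two-finger parallel gripper is mounted at the origin on the work surface. World frame = base frame: x ahead of the robot, y to its left, z up, the work surface at z = 0. Lengths are in m, angles in rad, forces in N, time in s.
With the tool pointing down it reaches from about 0.275 to 0.975 m from the base axis. Payload 8.4 kg.
Tool frame: the origin (TCP) lies on the centre line of the jaws, within the pads' length; the fingertips stand 22 mm ahead of it and the grasp point (between the pads) lies 3 mm ahead of it; z points along the fingers, y is the line along which they close (so a half turn about z gives the same grasp; the last joint's range is limited). The gripper opens to 92 mm and grips with 3 to 60 N. Pads are 20 mm wide; open, the fingers measure 128 mm over their backs; the gripper's body (75 mm by 189 mm) begins 69 mm behind the grasp point.
Start: joints at [1.125, 0.353, 1.633, -0, 1.155, -0.002], TCP at [0.268, 0.564, 0.237] pointing down, gripper open.
Joint ranges: [-2.63, 2.63], [-0.92, 2.1], [0.06, 2.66], [-1.3, 4.44], [0, 2.69], [-3.02, 3.02]. Speed limits (rad/s): [2.22, 2.22, 2.79, 3.14, 3.14, 3.14].

INTERFACE

Orientations are given as a unit quaternion [x, y, z, w].
In Python, from workcell import get_state, get_image, close_job gives the robot as it stands.
- The arm moves only by the shell command python3 -m pendant 'ROWS' [OPENING] [FORCE]. ROWS is JSON, a list that holds one entry, the list of rows, each a list of 6 numbers: the shift along the tool's x, y, z in m, then the turn, a rotation vector about the tool's x, y, z in degrees. In form: [[[tx, ty, tz, rx, ry, rz], ...]]. A call has exactly 5 rows; each row is the pose to reach, as a shift and turn from the pose commanded when the call began, along the tool's axes at that moment; what a row does not reach only later rows make up. A row lasts 1/12 s, in which the tool goes at most 41.7 mm and 7.16 degrees, less where a joint would pass 70% of its speed; a pose out of reach is approached as far as the arm can. A call with a gripper value outside its range is refused whole. OPENING is the closure in counts, from 0 (fully open) to 255 (shut), set as the call begins (- or left out, the last holds). The fingers move at their own pace and stop on an object; FORCE is the grip in N (left out, the last holds). Time passes only in rows, so rows that repeat a pose let the fingers close, or fill a call up. It gives the time, the measured TCP pose, the force, the opening and the grip force at its end, in the units of the state.
- get_state(): the state, without advancing time (a new reading comes with each control period).
- get_image(name): name is "side" or "top" or "wrist"; returns a dict with "img" (420x560x3 uint8, red, green, blue), "fovy" (degrees; the focal length in pixels is half the picture's height over the tangent of half this angle, whatever the lens; pixels are square), "cx", "cy" (the principal point, pixels), "pose" (4x4, takes a point from camera to world coordinates); the wrist camera has in their place "hand_eye" (4x4, takes a point from camera to tool coordinates, whose origin is the TCP and whose axes are the flange's). Camera axes: x right, y down, z forward; pixel columns grow to the right and rows downward; lengths in m; the calibration is good to about 2 mm. A picture is of the moment at which its call begins: read the wrist's pose just before it. There is no depth.
- close_job(): hands the job in; it is judged then, once.
The state is a dict: "clock": time; "joint_pos": joint angles; "qvel": joint speeds; "effort": joint torques, N m; "position": TCP position; "tcp_rot": TCP orientation; "force": force on the tool from outside, world axes, zero at the start; "torque": the same for the moment, N m; "opening": finger opening in m; "gripper_force": force on a finger pad.
Only numpy, scipy, OpenCV 4.12 (cv2) and the standard library are available. Lean on these libraries where they do the work, as an engineer would, in place of code of your own. Each camera call takes 0.05 s, during which the arm holds its last target. There are 200 camera calls.

TASK

Push the orange banded glass cylinder from behind, up the wooden ramp and over the crest, so that it lies at rest on the cork, fully home against the steel end stop. Roll it gently and in one go with the fingertips or the outside of the fingers: keep the fingers on it all the way up the slope so that it never runs free or rolls back, and do not put it between the fingers, lift it or carry it. Leave the jar, the tumbler and the weight where they stand.

Things in the scene. Friction and masses are not known exactly. Their poses are not given: they have to be found in the camera images.
- glass: The orange glass cylinder with white and dark red bands, 60 mm in diameter and 120 mm long, about 0.45 kg (varies), rolling freely. Origin at its centre; its y axis is the cylinder's axis (its x and z turn as it rolls). It starts lying across the ramp in the shallow V at the ramp's foot (at point ramp_foot).
- glass_end_a (a point): Point on the cylinder's axis, 35 mm from its centre towards its +y end.
- glass_end_b (a point): Point on the cylinder's axis, 35 mm from its centre towards its -y end.
- ramp: Fixed wooden ramp, 150 mm wide, 8 mm base plate. Origin on the bench under its middle; x uphill (level), y across, z up. Lower edge x = -131 mm, 24 mm high, open behind. Green side rails, 8 mm wide, inner faces 134 mm apart, stand 12 mm above the rolling surface from x = -105 mm to the steel end stop (face at x = 110 mm, 12 mm thick, top 88 mm above the bench).
- ramp_foot (a point): Where the cylinder's centre is at the start, lying in a shallow V: ramp x = -105 mm, 50 mm above the bench. The rolling surface is 20 mm above the bench here and climbs at 8 degrees from here to the crest; let go on this slope, the cylinder rolls back.
- ramp_crest (a point): Point on the rolling surface at the crest, middle of the width: ramp x = 55 mm, 43 mm above the bench (the cylinder's centre passes 73 mm above the bench there). Beyond it a cork strip falls at 4 degrees to the stop, 39 mm above the bench there: past the crest the cylinder runs home by itself and stays.
- ramp_seat (a point): Where the cylinder's centre is when fully home on the cork against the stop: ramp x = 80 mm, 71 mm above the bench.
- frit_jar: Bystander: green glass jar with black cap, 56 mm in diameter, 75 mm high, standing at one side of the ramp, its centre at least 145 mm from the ramp's centre line. Origin at the centre of its underside.
- tumbler: Bystander: blue open tumbler, 64 mm in diameter, 85 mm high, at a side of the ramp, its centre at least 145 mm from the ramp's centre line. Origin at the centre of its underside.
- weight: Bystander: dark round steel weight, 64 mm in diameter, 30 mm high with a wire handle up to 53 mm, at a side of the ramp, its centre at least 145 mm from the ramp's centre line. Origin at the centre of its underside.
Not all that is in view belongs to the job. There is more than one size of the glass; the job needs the middle-sized.

How it is judged:
On the way, in this order (a step that is already met when the one before it is completed fails the run):
1. the cylinder is on the upper slope with the fingers on it (x of glass in the frame of ramp between -0.04 and 0.045 m and contact force between the fingers and glass above 0.05 N), for 0.05 s.
2. the cylinder lies home on the cork against the stop, at rest (x of glass in the frame of ramp between 0.074 and 0.086 m and y of glass in the frame of ramp between -0.012 and 0.012 m and z of glass in the frame of ramp between 0.065 and 0.077 m and angle between the y axis of glass and the y axis of ramp, either way round below 0.1 rad and linear speed of glass below 0.02 m/s and angular speed of glass below 0.5 rad/s), for 0.2 s.
At the end, for the whole second after the job is handed in: The glass cylinder lies at rest on the cork with its centre within 6 mm of ramp_seat along the ramp and in height, within 12 mm of the ramp's centre line, its axis square across the ramp within 0.1 rad (all of step 2); the robot touches nothing.
It fails at once if the cylinder runs free on the slope or rolls back (faster than 0.2 m/s with no finger on it) (x of glass in the frame of ramp between -0.095 and 0.045 m and linear speed of glass above 0.2 m/s and contact force between the fingers and glass below 0.01 N).
It fails at once if the cylinder is flung (faster than 0.4 m/s) (linear speed of glass above 0.4 m/s).
It fails at once if the cylinder is lifted off the rolling surface by about 20 mm, or leaves the ramp (z of glass in the frame of ramp above 0.095 m or (x of glass in the frame of ramp below -0.05 m and z of glass in the frame of ramp above 0.08 m) or z of glass in the frame of ramp below 0.035 m or y of glass in the frame of ramp above 0.04 m or y of glass in the frame of ramp below -0.04 m).
It fails at once if the cylinder is taken between the fingers (distance between the grasp point and glass below 0.027 m or distance between the grasp point and glass_end_a below 0.027 m or distance between the grasp point and glass_end_b below 0.027 m).
It fails at once if the jar, the tumbler or the weight is moved by more than 15 mm or tipped (distance of any of frit_jar, tumbler, weight from where it was at the start of the episode above 0.015 m or angle between any of frit_jar, tumbler, weight's own z axis and vertical above 0.3 rad).
It also fails if it takes over 42 s, if anything falls off the work surface, if the arm or the gripper's body presses on something with over 40 N, if the wrist force passes 120 N, or if a joint passes its speed limit or range.

## Working session

There is one attempt and no reset: what is moved stays moved. The work goes in short steps, Python scripts to look and compute and a shell command to move; the robot and the scene stay as the last step left them, time stands still between calls to the robot, and variables do not carry over. Pictures are saved under pics/ and viewed, at most 10 in all, crops included, and the job is handed in when it is done.

```bash
mkdir -p pics
python3 - <<'E'
from workcell import get_state,get_image
import cv2,json,numpy as np
s=get_state();print({k:np.round(v,3).tolist() for k,v in s.items()})
for n in("side","top"):
    d=get_image(n);cv2.imwrite(f"pics/{n}0.png",d["img"][:,:,::-1])
    print(n,d["fovy"],d["cx"],d["cy"],np.round(d["pose"],4).tolist())
    print([k for k in d])
E
```

```text
{'clock': 0.0, 'joint_pos': [1.125, 0.354, 1.634, 0.0, 1.155, -0.002], 'qvel': [0.001, 0.001, 0.002, -0.001, 0.001, 0.0], 'effort': [0.003, -59.383, -33.423, 0.07, 0.023, -0.0], 'position': [0.268, 0.564, 0.236], 'tcp_rot': [0.22, 0.975, -0.001, -0.0], 'force': [-0.744, -1.085, 0.214], 'torque': [0.003, 0.038, 0.042], 'gripper_force': 0.0, 'opening': 0.092}
side 54.08691341874576 275.2608542614921 209.69610789898184 [[0.9931, -0.0564, 0.103, 0.4597], [-0.1171, -0.5383, 0.8346, -0.7787], [0.0084, -0.8409, -0.5412, 0.5776], [0.0, 0.0, 0.0, 1.0]]
['img', 'fovy', 'cx', 'cy', 'pose']
top 56.00629560902837 282.89904809191137 212.31822888349856 [[-0.1037, -0.9742, 0.2002, 0.4032], [-0.9946, 0.102, -0.019, -0.0118], [-0.0019, -0.2011, -0.9796, 0.8703], [0.0, 0.0, 0.0, 1.0]]
['img', 'fovy', 'cx', 'cy', 'pose']
```

View pics/side0.png

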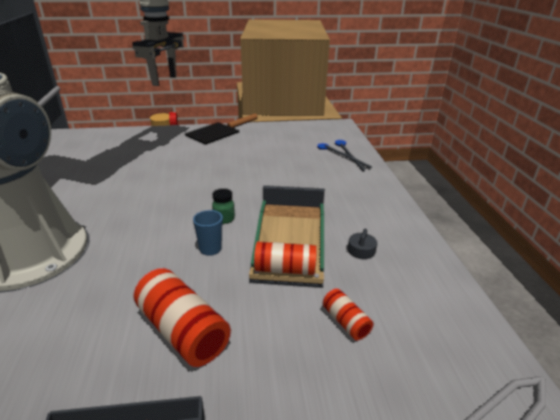

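View pics/top0.png

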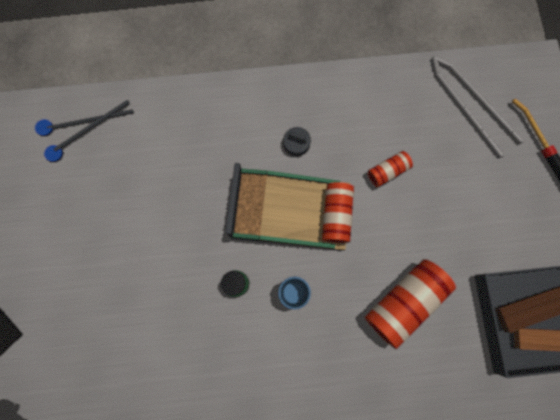

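The side view shows the middle-sized glass at (286,258) on the ramp and the stop at about (293,197). The jar is at (223,205), the tumbler at (208,232) and the weight at (362,245). In the top view the glass is at (339,212), the stop runs (238,168)–(232,240), and uphill is image left, about world +y.

```bash
cat > h.py <<'E'
import numpy as np,cv2
from workcell import get_state,get_image
from scipy.spatial.transform import Rotation as R
def ray(d,u,v,P=None):
    P=d["pose"] if P is None else P
    f=d["img"].shape[0]/2/np.tan(np.radians(d["fovy"])/2)
    r=P[:3,:3]@np.array([(u-d["cx"])/f,(v-d["cy"])/f,1]);return P[:3,3],r/np.linalg.norm(r)
def tri(rs):
    A=b=0
    for o,r in rs:
        M=np.eye(3)-np.outer(r,r);A=A+M;b=b+M@o
    p=np.linalg.solve(A,b);return p,[np.linalg.norm((np.eye(3)-np.outer(r,r))@(p-o)) for o,r in rs]
def onz(d,u,v,z):
    o,r=ray(d,u,v);return o+r*(z-o[2])/r[2]
E
python3 - <<'E'
from h import *
c={}
D={}
for n,box in(("side",(235,180,340,290)),("top",(215,155,365,260))):
    d=get_image(n);D[n]=d
    x0,y0,x1,y1=box;im=d["img"][y0:y1,x0:x1].astype(int)
    r,g,b=im[...,0],im[...,1],im[...,2]
    red=((r>110)&(g<90)&(b<70)&(r>g*1.8)).astype(np.uint8)
    red=cv2.morphologyEx(red,cv2.MORPH_CLOSE,np.ones((15,15),np.uint8))
    k,l,st,ce=cv2.connectedComponentsWithStats(red);i=1+np.argmax(st[1:,4])
    pts=np.argwhere(l==i)[:,::-1].astype(np.float32)+[x0,y0];rc=cv2.minAreaRect(pts.astype(np.float32))
    c[n]=rc[0];print(n,rc)
    gm=(g>r*1.25)&(g>b*1.1)&(g>40)
    gp=np.argwhere(gm)[:,::-1]+[x0,y0];print("green",len(gp))
    if n=="top":
        for half in(gp[gp[:,1]<207],gp[gp[:,1]>=207]):
            w=np.array([onz(d,u,v,.045)[:2] for u,v in half])
            vx,vy,a,bb=cv2.fitLine(w.astype(np.float32),cv2.DIST_HUBER,0,.01,.01).ravel()
            print("rail dir",np.degrees(np.arctan2(vy,vx)),"pt",a,bb,"ext y",w[:,1].min(),w[:,1].max())
    cv2.imwrite(f"pics/{n}c.png",cv2.resize(d["img"][y0:y1,x0:x1,::-1],None,fx=5,fy=5,interpolation=cv2.INTER_CUBIC))
print(tri([ray(D[n],*c[n]) for n in c]))
for nm,s,t in(("jar",(223,196),(235,284)),("tumbler",(208,218),(294,291)),("weight",(362,243),(297,141))):
    print(nm,tri([ray(D["side"],*s),ray(D["top"],*t)]))
E
```

```text
side ((284.82415771484375, 255.6103515625), (60.70624923706055, 25.827144622802734), 4.763641834259033)
green 342
top ((339.2170104980469, 211.03736877441406), (24.6811466217041, 56.977962493896484), 4.5739216804504395)
green 776
rail dir 76.74369 pt 0.64978963 -0.059753 ext y -0.14553766258158646 0.05367254426787993
rail dir 77.69356 pt 0.51188093 -0.02191273 ext y -0.12746537993342572 0.08415290873348222
(array([ 0.55882951, -0.14568175,  0.05707112]), [np.float64(0.0009200633899595185), np.float64(0.0009200633899595468)])
jar (array([0.43505895, 0.08345386, 0.06620041]), [np.float64(0.0034619471605131457), np.float64(0.003461947160513189)])
tumbler (array([ 0.40584896, -0.03241527,  0.08217138]), [np.float64(0.0002475186261391453), np.float64(0.000247518626139137)])
weight (array([ 0.73989884, -0.07763804,  0.0213731 ]), [np.float64(0.001453947655375905), np.float64(0.0014539476553760671)])
```

View pics/topc.png

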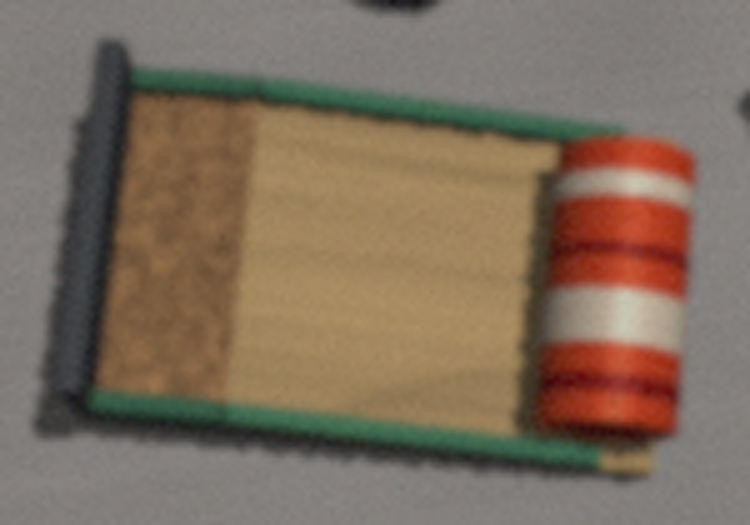

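View pics/sidec.png

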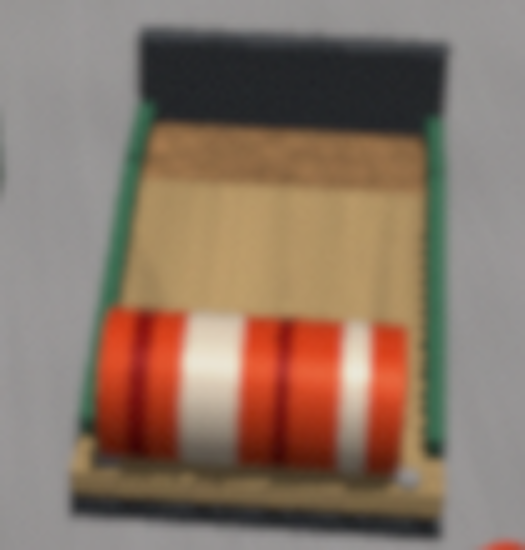

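The crops show rail ends, crest line, stop and lower-edge corners clearly. I'll fit the ramp's pose (x, y, yaw) to these points.

Run:
```python
from h import *
from scipy.optimize import least_squares
D={n:get_image(n) for n in("side","top")}
O={"top":(215,155),"side":(235,180)}
L=[("top",(250,97),(55,-67,43)),("top",(228,400),(55,67,55)),("top",(600,455),(-105,71,32)),("top",(652,470),(-131,75,24)),("top",(652,452),(-131,67,24)),
("side",(437,450),(-105,-71,20)),("side",(75,467),(-131,75,24)),("side",(440,497),(-131,-75,24)),("side",(140,30),(122,75,88)),("side",(447,45),(122,-75,88)),("side",(425,135),(110,-67,39)),("side",(425,187),(55,-67,43))]
def proj(d,p):
    P=d["pose"];q=P[:3,:3].T@(p-P[:3,3]);f=210/np.tan(np.radians(d["fovy"])/2);return np.array([f*q[0]/q[2]+d["cx"],f*q[1]/q[2]+d["cy"]])
def T(v,p):
    c,s=np.cos(v[2]),np.sin(v[2]);p=np.array(p)/1000;return np.array([v[0]+c*p[0]-s*p[1],v[1]+s*p[0]+c*p[1],p[2]])
def res(v): return np.concatenate([proj(D[n],T(v,p))-(np.array(u)/5+O[n]) for n,u,p in L])
s=least_squares(res,[.58,-.04,1.4],loss="soft_l1")
print(s.x,np.degrees(s.x[2]));print(np.round(res(s.x).reshape(-1,2),1).tolist())
for n,p in(("foot",(-105,0,50)),("crest",(55,0,73)),("seat",(80,0,71))):print(n,T(s.x,p),[proj(D[k],T(s.x,p)).round(1).tolist() for k in D])
q=R.from_quat(get_state()["tcp_rot"]).as_matrix();print(q.round(3))
c,sn=np.cos(s.x[2]),np.sin(s.x[2])
for nm,w in(("glass",(.5588,-.1457)),("jar",(.435,.083)),("tum",(.406,-.032)),("wt",(.74,-.078))):
    e=np.array(w)-s.x[:2];print(nm,c*e[0]+sn*e[1],-sn*e[0]+c*e[1])
```

```text
[ 0.58346335 -0.04133278  1.36434715] 78.17133357570268
[[1.6, -0.2], [-1.4, -1.1], [-0.7, -1.0], [0.3, -0.5], [0.6, -0.6], [-1.3, 1.3], [-1.9, 0.3], [0.3, -0.7], [-0.6, -1.8], [-0.1, -1.6], [-0.4, 0.0], [-0.2, 0.7]]
foot [ 0.56193985 -0.1441031   0.05      ] [[286.6, 257.7], [337.9, 210.8]]
crest [0.59473757 0.01249929 0.073     ] [[291.4, 205.7], [262.4, 200.8]]
seat [0.59986222 0.03696841 0.071     ] [[292.0, 200.8], [250.5, 199.9]]
[[-0.903  0.429 -0.   ]
 [ 0.429  0.903 -0.   ]
 [ 0.    -0.    -1.   ]]
glass -0.10720660906894389 0.00274583146928422
jar 0.09125969632993963 0.17079717963798263
tum -0.027242860678856333 0.17560799894212006
wt -0.003800799098661045 -0.16072884077198307
```

```bash
cat > rem.py <<'E'
import sys
from h import *
# remaining shift/turn in tool axes to a target given in ramp coords (x,y,z TCP)
def main(x,y,z):
    o=np.array([.5835,-.0413]);a=1.3643;c,s=np.cos(a),np.sin(a)
    st=get_state();p=np.array(st["position"]);M=R.from_quat(st["tcp_rot"])
    t=np.array([o[0]+c*x-s*y,o[1]+s*x+c*y,z]);G=R.from_matrix(np.array([[c,s,0],[s,-c,0],[0,0,-1]]))
    e=p[:2]-o
    print("clk %.2f"%st["clock"],"ramp x,y %.4f %.4f z %.4f"%(c*e[0]+s*e[1],-s*e[0]+c*e[1],p[2]),"open %.3f"%st["opening"],"F",np.round(st["force"],1))
    print("shift",M.inv().apply(t-p).round(4),"turn",np.degrees((M.inv()*G).as_rotvec()).round(2))
main(*map(float,sys.argv[1:]))
E
python3 -m pendant '[[[-0.029,-0.028,0,0,0,6],[-0.058,-0.056,0,0,0,12],[-0.087,-0.084,0,0,0,18],[-0.116,-0.112,0,0,0,24],[-0.145,-0.140,0,0,0,30]]]' 80 10
python3 rem.py -0.16 0 0.23
```

```text
clock: 0.72
position: [0.3393, 0.3741, 0.2366]
tcp_rot: [0.467, 0.884, 0.0, 0.0]
force: [0.9, 0.3, 0.6]
opening: 0.0633
gripper_force: 0.0
clk 0.72 ramp x,y 0.3565 0.3241 z 0.2366 open 0.063 F [0.9 0.3 0.6]
shift [-0.5916 -0.1479  0.0066] turn [1.000e-02 0.000e+00 4.614e+01]
```

```bash
python3 -m pendant '[[[-0.04,-0.01,0,0,0,6],[-0.08,-0.02,0,0,0,12],[-0.12,-0.03,0,0,0,18],[-0.16,-0.04,0,0,0,24],[-0.2,-0.05,0,0,0,30]]]' >/dev/null
python3 rem.py -0.16 0 0.23
```

```text
clk 1.13 ramp x,y 0.1822 0.2136 z 0.2368 open 0.063 F [-0.7 -0.1  0.7]
shift [-0.3881  0.1102  0.0068] turn [ 0.03 -0.02 16.13]
```

```bash
python3 -m pendant '[[[-0.038,0.011,0,0,0,4],[-0.076,0.022,0,0,0,8],[-0.114,0.033,0,0,0,12],[-0.152,0.044,0,0,0,16.1],[-0.19,0.055,0,0,0,16.1]]]' >/dev/null
python3 rem.py -0.16 0 0.23
```

```text
clk 1.55 ramp x,y 0.0153 0.1071 z 0.2369 open 0.063 F [-0.4  1.  -0.4]
shift [-0.1754  0.1069  0.0069] turn [ 0.04 -0.01  0.04]
```

```bash
python3 -m pendant '[[[-0.035,0.021,0,0,0,0],[-0.07,0.042,0,0,0,0],[-0.105,0.063,0,0,0,0],[-0.14,0.084,0,0,0,0],[-0.172,0.105,0,0,0,0]]]' >/dev/null
python3 -m pendant '[[[-0.001,0,0.02,0,0,0],[-0.001,0,0.04,0,0,0],[-0.001,0,0.06,0,0,0],[-0.001,0,0.07,0,0,0],[-0.001,0,0.07,0,0,0]]]' >/dev/null
python3 rem.py -0.16 0 0.06
python3 - <<'E'
from h import *
for n in("side","wrist"):
    d=get_image(n);cv2.imwrite(f"pics/{n}1.png",d["img"][:,:,::-1])
E
```

```text
clk 2.38 ramp x,y -0.1550 0.0035 z 0.1643 open 0.063 F [-1.3  0.8 -0.3]
shift [-0.005   0.0039  0.1043] turn [-0.23 -0.03  0.3 ]
```

View pics/side1.png

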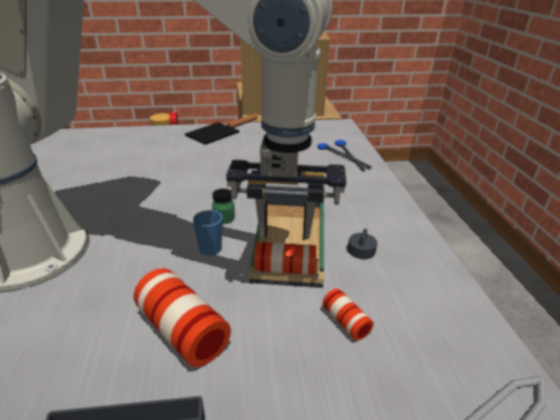

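View pics/wrist1.png

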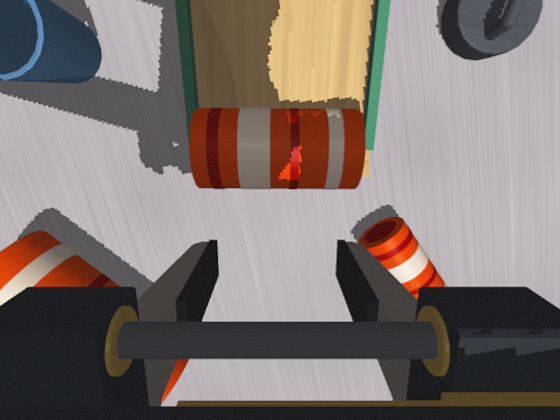

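The wrist view shows the glass (188–365, 108–188) ahead of the fingers at (210,245) and (345,245), laterally centred. The small glass is off to the right at (395,245). Next I back off a little and descend.

```bash
python3 -m pendant '[[[-0.004,0.001,0.0,0,0,0.1],[-0.009,0.003,0.02,-0.2,0,0.3],[-0.009,0.003,0.045,-0.2,0,0.3],[-0.009,0.003,0.07,-0.2,0,0.3],[-0.009,0.003,0.085,-0.2,0,0.3]]]' >/dev/null
python3 rem.py -0.16 0 0.06
python3 - <<'E'
from h import *
d=get_image("wrist");cv2.imwrite("pics/wrist2.png",d["img"][:,:,::-1]);d=get_image("side")
cv2.imwrite("pics/side2.png",cv2.resize(d["img"][180:320,210:400,::-1],None,fx=4,fy=4))
E
```

```text
clk 2.90 ramp x,y -0.1643 -0.0013 z 0.0809 open 0.063 F [-0.7  0.7  0.4]
shift [ 0.0043 -0.0013  0.0209] turn [0.23 0.01 0.01]
```

View pics/wrist2.png

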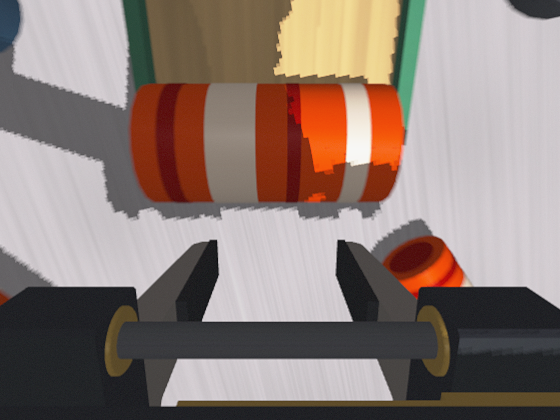

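```bash
python3 -m pendant '[[[0,-0.001,0.01,0.2,0,0],[0,-0.001,0.021,0.2,0,0],[0.003,-0.001,0.021,0.2,0,0],[0.006,-0.001,0.021,0.2,0,0],[0.009,-0.001,0.021,0.2,0,0]]]' >/dev/null
python3 rem.py -0.14 0 0.06
python3 -m pendant '[[[0.003,0,0,0,0,0],[0.006,0,0,0,0,0],[0.009,0,0,0,0,0],[0.012,0,-0.001,0,0,0],[0.015,0,-0.002,0,0,0]]]' >/dev/null
python3 rem.py -0.115 0 0.065
```

```text
clk 3.42 ramp x,y -0.1549 -0.0006 z 0.0611 open 0.063 F [0.6 0.7 0. ]
shift [ 0.0149 -0.0006  0.0011] turn [ 0.04  0.   -0.  ]
clk 3.83 ramp x,y -0.1402 -0.0006 z 0.0631 open 0.063 F [-0.6 -3.   1.9]
shift [ 0.0252 -0.0005 -0.002 ] turn [0.05 0.04 0.02]
```

```bash
python3 -m pendant '[[[0.004,0,-0.0006,0,0,0],[0.008,0,-0.0011,0,0,0],[0.012,0,-0.0017,0,0,0],[0.016,0,-0.0022,0,0,0],[0.02,0,-0.0028,0,0,0]]]' >/dev/null
python3 rem.py -0.1 0 0.0665
python3 -m pendant '[[[0.004,0,-0.0006,0,0,0],[0.008,0,-0.0011,0,0,0],[0.012,0,-0.0017,0,0,0],[0.016,0,-0.0022,0,0,0],[0.02,0,-0.0028,0,0,0]]]' >/dev/null
python3 rem.py -0.08 0 0.0693
python3 - <<'E'
from h import *
d=get_image("wrist");cv2.imwrite("pics/wrist3.png",d["img"][:,:,::-1])
E
```

```text
clk 4.25 ramp x,y -0.1198 -0.0002 z 0.0654 open 0.063 F [-0.3 -2.   1.7]
shift [ 0.0198 -0.0002 -0.0011] turn [-0.01  0.    0.01]
clk 4.67 ramp x,y -0.0997 -0.0001 z 0.0682 open 0.063 F [-1.1 -2.5  2. ]
shift [ 0.0197 -0.0001 -0.0011] turn [-0.01  0.    0.01]
```

View pics/wrist3.png

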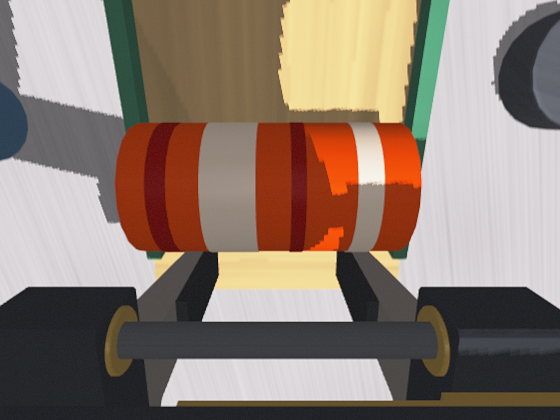

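Both fingers touch the glass, which is square (116–420, 122–250), with its centre about 3 mm left of the finger centre. I'll keep pushing.

```bash
for i in 1; do :; done
python3 -m pendant '[[[0.004,0,-0.0006,0,0,0],[0.008,0,-0.0011,0,0,0],[0.012,0,-0.0017,0,0,0],[0.016,0,-0.0022,0,0,0],[0.02,0,-0.0028,0,0,0]]]' >/dev/null
python3 rem.py -0.06 0 0.072
python3 -m pendant '[[[0.004,0,-0.0006,0,0,0],[0.008,0,-0.0011,0,0,0],[0.012,0,-0.0017,0,0,0],[0.016,0,-0.0022,0,0,0],[0.02,0,-0.0028,0,0,0]]]' >/dev/null
python3 rem.py -0.04 0 0.075
python3 -m pendant '[[[0.004,0,-0.0006,0,0,0],[0.008,0,-0.0011,0,0,0],[0.012,0,-0.0017,0,0,0],[0.016,0,-0.0022,0,0,0],[0.02,0,-0.0028,0,0,0]]]' >/dev/null
python3 rem.py -0.02 0 0.078
```

```text
clk 5.13 ramp x,y -0.0798 -0.0002 z 0.0711 open 0.063 F [-0.3 -3.6  2.1]
shift [ 0.0198 -0.0002 -0.0009] turn [0. 0. 0.]
clk 5.55 ramp x,y -0.0598 -0.0002 z 0.0738 open 0.063 F [-1.9 -2.5  1.7]
shift [ 0.0198 -0.0002 -0.0012] turn [-0.    0.    0.01]
clk 5.97 ramp x,y -0.0398 -0.0002 z 0.0766 open 0.063 F [ 0.2 -2.2  1.7]
shift [ 0.0198 -0.0002 -0.0014] turn [-0.  0.  0.]
```

```bash
python3 -m pendant '[[[0.004,0,-0.0006,0,0,0],[0.008,0,-0.0011,0,0,0],[0.012,0,-0.0017,0,0,0],[0.016,0,-0.0022,0,0,0],[0.02,0,-0.0028,0,0,0]]]' >/dev/null
python3 rem.py 0 0 0.08
python3 -m pendant '[[[0.004,0,-0.0006,0,0,0],[0.008,0,-0.0011,0,0,0],[0.012,0,-0.0017,0,0,0],[0.016,0,-0.0022,0,0,0],[0.02,0,-0.0028,0,0,0]]]' >/dev/null
python3 rem.py 0.01 0 0.082
python3 -m pendant '[[[0.004,0,-0.0006,0,0,0],[0.008,0,-0.0011,0,0,0],[0.012,0,-0.0014,0,0,0],[0.016,0,-0.0014,0,0,0],[0.02,0,-0.0014,0,0,0]]]' >/dev/null
python3 rem.py 0.03 0 0.083
```

```text
clk 6.38 ramp x,y -0.0198 -0.0001 z 0.0794 open 0.063 F [-0.4 -2.4  2.7]
shift [ 0.0198 -0.0001 -0.0006] turn [-0.01  0.    0.01]
clk 6.80 ramp x,y 0.0002 -0.0001 z 0.0822 open 0.063 F [-0.8 -2.9  2.4]
shift [ 0.0098 -0.0001  0.0002] turn [-0.01  0.    0.  ]
clk 7.22 ramp x,y 0.0206 -0.0000 z 0.0834 open 0.063 F [-0.6  0.3 -0.1]
shift [ 0.0094 -0.      0.0004] turn [-0.02 -0.03 -0.01]
```

```bash
python3 -m pendant '[[[0.003,0,0,0,0,0],[0.006,0,0,0,0,0],[0.009,0,0,0,0,0],[0.009,0,0,0,0,0],[0.009,0,0,0,0,0]]]' >/dev/null
python3 rem.py 0.03 0 0.083
python3 - <<'E'
from h import *
w=get_image("wrist")["img"];s=get_image("side")["img"][150:290,220:360]
im=np.hstack([cv2.resize(w,(400,300)),cv2.resize(s,(300,300))]);cv2.imwrite("pics/m4.png",im[:,:,::-1])
E
```

```text
clk 7.63 ramp x,y 0.0290 -0.0002 z 0.0835 open 0.063 F [-0.4  0.1 -0. ]
shift [ 0.001  -0.0002  0.0005] turn [-0.   -0.    0.02]
```

View pics/m4.png

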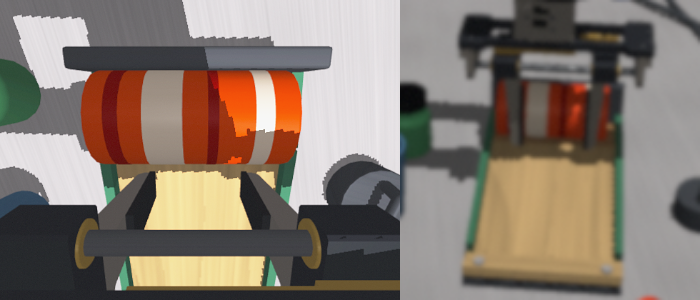

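The glass lies square against the stop, from (82,70) to (300,163) in the left half. I'll back away and rise clear.

```bash
python3 -m pendant '[[[-0.01,0,0,0,0,0],[-0.025,0,0,0,0,0],[-0.04,0,-0.01,0,0,0],[-0.05,0,-0.03,0,0,0],[-0.06,0,-0.06,0,0,0]]]' >/dev/null
python3 -m pendant '[[[-0.01,0,-0.03,0,0,0],[-0.02,0,-0.06,0,0,0],[-0.02,0,-0.07,0,0,0],[-0.02,0,-0.07,0,0,0],[-0.02,0,-0.07,0,0,0]]]' >/dev/null
python3 rem.py 0.03 0 0.083
python3 - <<'E'
from h import *
a=get_image("side")["img"][150:290,220:360];b=get_image("top")["img"][130:270,200:380];w=get_image("wrist")["img"]
im=np.hstack([cv2.resize(w,(400,300)),cv2.resize(a,(300,300))]);cv2.imwrite("pics/m5.png",im[:,:,::-1])
E
```

```text
clk 8.57 ramp x,y -0.0515 0.0000 z 0.2132 open 0.063 F [-0.5 -0.3 -0.4]
shift [ 8.150e-02 -1.000e-04  1.302e-01] turn [ 0.02 -0.01 -0.03]
```

View pics/m5.png

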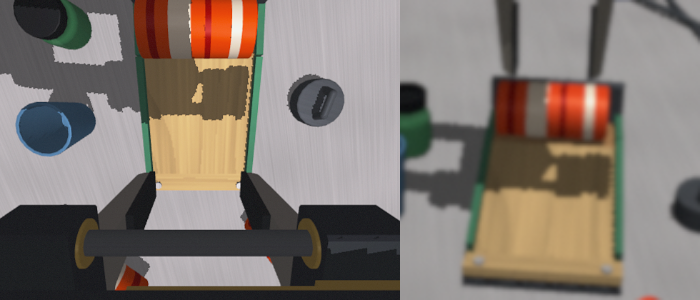

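The glass rests against the stop, square. It spans 496–610 in the right half, centred between the rails, and the bystanders are in place.

```bash
python3 -c "
from workcell import close_job
print(close_job())"
```

```text
the job is handed in; nothing more can be done
None
```

I pushed the glass up the ramp in one go with both fingertips; the last pictures show it at rest on the cork, square against the stop, with the bystanders in place and the arm clear. The job is handed in, but no verdict came back.

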